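Raise the sieve shaker's tapper arm and push the sieves out

ROBOT

A 6-joint arm with a two-finger parallel gripper is mounted at the origin on the work surface. World frame = base frame: x ahead of the robot, y to its left, z up, the work surface at z = 0. Lengths are in m, angles in rad, forces in N, time in s.
With the tool pointing down it reaches from about 0.35 to 0.975 m from the base axis. Payload 4.9 kg.
Tool frame: the origin (TCP) lies at the very end of the fingers, on their centre line; the grasp point (between the pads) lies 19 mm behind it; z points along the fingers, y is the line along which they close (so a half turn about z gives the same grasp; the last joint's range is limited). The gripper opens to 85 mm and grips with 20 to 120 N. Pads are 22 mm wide; open, the fingers measure 114 mm over their backs; the gripper's body (76 mm by 85 mm) begins 54 mm behind the grasp point. The pads swing forward as they close: fully open they stand 13 mm farther back than shut.
Start: joints at [1.139, 0.053, 1.613, -0, 1.476, -0.119], TCP at [0.192, 0.595, 0.231] pointing down, gripper open.
Joint ranges: [-3.01, 3.01], [-1.01, 2.22], [0.06, 2.58], [-1.02, 4.17], [0.09, 2.62], [-3.14, 3.14]. Speed limits (rad/s): [2.57, 2.57, 3.14, 3.14, 3.14, 3.14].

INTERFACE

Orientations are given as a unit quaternion [w, x, y, z].
In Python, from station import state, read_camera, camera_info, hand_in, find_in, cut_out, pinpoint gives the robot as it stands.
- The arm moves only by the tool send_rows, never from a script. Its argument "increments" is a list that holds one entry, the list of rows, each a list of 7 numbers: the shift along the tool's x, y, z in cm, then the turn, a rotation vector about the tool's x, y, z in rad, then the opening, from 0 (shut) to 1 (fully open). In form: [[[dx, dy, dz, ax, ay, az, fingers], ...]]. A call has 1 to 5 rows; each row shifts and turns the commanded pose from where the row before left it, along the tool's axes as they then stand; what a row does not reach is not made up. A row lasts 1/10 s, in which the tool goes at most 50 mm and 8.59 degrees, less where a joint would pass 70% of its speed; a pose out of reach is approached as far as the arm can. A call with a gripper value outside its range is refused whole. The fingers move at their own pace and stop on an object; "grip_force" is the grip in N (left out, the last holds). Time passes only in rows, so rows that do not move let the fingers close. It gives the time, the measured TCP pose, the force, the opening and the grip force at its end, in the units of the state.
- state(): the state, without advancing time (a new reading comes with each control period).
- read_camera(name): name is "scene" or "top"; returns (picture, depth): 420x560x3 uint8, red, green, blue; 420x560 float32, m along the optical axis (not along the pixel's ray), 0 where there is no reading.
- camera_info(name): a dict with "fx", "fy", "cx", "cy" (pixels), "k1" (the pictures are not rectified: a ray, as slopes to the right and down, at radius r is drawn at 1 + k1 r^2 times it, then the intrinsics apply), "xyz" and "orientation" of the camera in the world. Camera axes: x right, y down, z forward; pixel columns grow to the right and rows downward; lengths in m; the calibration is good to about 2 mm. A picture is of the moment at which its call begins. camera_info takes no time and is no camera call.
- hand_in(): hands the job in; it is judged then, once.
Trained networks look in the newest picture that a camera, given by its name, has taken for a name from the list of things; names that differ only in an ending like _2 or _b are one class to them, and where a whole thing is asked for, a point or a joint stands for the part that bears it (a point fixed in the world has none). Each returns a list of dicts, best first, with "p" (0 to 1); they miss things now and then, are a little off and sometimes report something else, mostly with a low value. They report only what shows in the picture. A call takes as long as a camera call.
- find_in(camera, target): "at" ([x, y, z] in m, in the coordinates of the camera as it stood for that picture, good to about 4 mm: the middle of the surface that is visible of it).
- cut_out(camera, target): "pixels" (420x560 bool, what is visible of it).
- pinpoint(camera, target): "at" ([x, y, z] in m, in the coordinates of the camera as it stood for that picture, good to about 4 mm: a listed point, or the origin of a listed thing).
The state is a dict: "time_s": time; "joint_positions": joint angles; "joint_velocities": joint speeds; "effort": joint torques, N m; "position": TCP position; "tool_rot": TCP orientation; "contact_force": force on the tool from outside, world axes, zero at the start; "ft_torque": the same for the moment, N m; "gripper_width": opening from 0.0 (shut) to 1.0 (fully open); "gripper_force": force on a finger pad.
Only numpy, scipy, OpenCV 4.12 (cv2) and the standard library are available. Lean on these libraries where they do the work, as an engineer would, in place of code of your own. Each camera call takes 0.05 s, during which the arm holds its last target. There are 200 camera calls.

TASK

Push the sieve shaker's counterweighted tapper arm smoothly up past its balance point, so that it stays raised by itself, and only then push the carriage with the sieve stack out sideways from under it, all the way to its stop, using the upright plate at its end. Nothing is to be gripped or lifted: do not push against the sieve stack itself, lift it or shift it on its carriage, leave the other things on the bench where they are, and finish clear of everything.

Things in the scene. Friction and masses are not known exactly. Their poses are not given: they have to be found in the camera images.
- shaker: Sieve shaker, fixed: grey base plate 340 x 290 mm, top 20 mm above the bench. Axes: x from the T-bar end to the white tower (to the robot's left, yaw near 1.57), -y the way the carriage slides out (away from the robot), z up; origin at bench height, 10 mm before the centre of the starting sieve stack. Tower at x = 100 to 230, y = -40 to 40 mm, 266 mm high; its top is a clear guard around the counterweight.
- tapper (a joint): Tapper arm angle about a level hinge along the shaker's y. 0 (start) = level over the sieves, pointing to the shaker's -x; grows as the T-bar goes up and over towards the tower; 1.5 rad = raised, at its stop. Balance at about 0.6 rad: let go earlier it falls back, beyond 0.7 it goes on by itself to 1.5 in about 1 to 2 s, damped. Lifting takes 1 to 3 N at the T-bar.
- tapper_bar (a point): Centre of the T-bar at the arm's free end: steel bar 16 mm thick, 120 mm long, along the shaker's y, 220 mm from the hinge axis, 165 mm above the bench at the start. Free space below it: 137 mm down to the base plate, 55 mm back to the sieves; open in front. The arm is 20 mm wide, 16 mm thick, with a rubber foot 110 mm from the hinge, reaching 28 mm below the arm's centre line.
- tapper_hinge (a point): Point on the hinge axis of the tapper arm, in the middle of the arm: 120 mm along the shaker's x, 165 mm above the bench.
- carriage (a joint): Travel of the carriage along the shaker's -y, in m: 0 = sieves under the tapper arm (start), 0.100 = out, at the stop. Slides with about 2 N of friction and stays where it is left.
- push_plate (a point): Middle of the outer face of the upright plate at the carriage's end on the shaker's +y side, nearest the robot (the face looks to +y; push it to -y). The plate is 70 mm wide (along the shaker's x), 6 mm thick, and its top is 87 mm above the bench; this point is 67 mm above the bench. It moves with the carriage.
- carriage_seat (a point): Centre of the sieve seat on the carriage, 34 mm above the bench, where the underside of the stack rests between four 12 mm high pins. It moves with the carriage.
- stack: Round stack of steel test sieves with a pan and an aluminium lid, one loose piece of about 0.6 kg, 102 mm in diameter, 94 mm high, standing on the carriage. Origin: centre of its underside.
- brush: Loose sieve brush 170 mm long lying on the bench in front of the T-bar end of the shaker (its -x side). To be left alone.
- jar: Loose white jar, 56 mm in diameter, 55 mm high, on the bench beyond the corner between the T-bar end and the push plate. To be left alone.
- petri: Loose shallow glass dish, 90 mm in diameter, 16 mm high, on the bench on the robot's side of the push plate (the shaker's +y side). To be left alone.
- amber: Loose amber bottle, 60 mm in diameter, 130 mm high, on the bench beside the tower on the shaker's +y side. To be left alone.
- beaker: Loose glass beaker, 72 mm in diameter, 90 mm high, on the bench behind the tower (the shaker's +x side). To be left alone.

How it is judged:
By the outcome, as a careful person would: the job done as asked, in the order asked, and still so for the second after the job is handed in, with the robot touching nothing.
It also fails if it takes over 48 s, if anything falls off the work surface, if the arm or the gripper's body presses on something with over 40 N, if the wrist force passes 120 N, or if a joint passes its speed limit or range.

## Working session

There is one attempt and no reset: what is moved stays moved. The work goes in short steps, Python scripts to look and compute and a tool call to move; the robot and the scene stay as the last step left them, time stands still between calls to the robot, and variables do not carry over. Pictures are saved under pics/ and viewed, at most 10 in all, crops included, and the job is handed in when it is done.

Besides the shell and the picture viewer there is one more tool, called as name([rows], argument=value, ...), one row to a line, values as JSON. send_rows: Moves the arm, as the interface text tells. Its arguments: {"type":"object","properties":{"increments":{"type":"array"},"grip_force":{"type":"number"}},"required":["increments"]}

```bash
mkdir -p pics; cat > h.py <<'E'
import numpy as np, cv2
from scipy.spatial.transform import Rotation as R
from station import *
def q(o): return R.from_quat([o[1],o[2],o[3],o[0]])
def world(c,p):
    i=camera_info(c); return q(i["orientation"]).apply(p)+np.array(i["xyz"])
E
python3 - <<'E'
from h import *
for c in("scene","top"):
    p,d=read_camera(c); cv2.imwrite(f"pics/{c}0.png",p[:,:,::-1])
    for t in("tapper_bar","tapper_hinge","push_plate","carriage_seat","stack","shaker","jar","petri","amber","brush","beaker"):
        r=pinpoint(c,t)
        if r: print(c,t,round(r[0]["p"],2),world(c,r[0]["at"]).round(3))
s=state();print(s)
E
```

```text
scene tapper_bar 0.81 [ 0.605 -0.084  0.171]
scene tapper_hinge 0.68 [0.642 0.13  0.169]
scene push_plate 0.94 [0.5   0.018 0.071]
scene carriage_seat 0.84 [0.623 0.02  0.038]
scene stack 0.91 [0.621 0.023 0.032]
scene shaker 0.95 [ 0.62   0.013 -0.001]
scene jar 0.79 [ 0.387 -0.091  0.002]
scene petri 0.66 [0.438 0.04  0.002]
scene amber 0.73 [0.491 0.213 0.003]
scene brush 0.9 [ 0.694 -0.168  0.002]
scene beaker 0.61 [0.7   0.308 0.004]
top tapper_bar 0.65 [ 0.602 -0.083  0.168]
top tapper_hinge 0.76 [0.642 0.134 0.164]
top push_plate 0.85 [0.5   0.021 0.07 ]
top carriage_seat 0.58 [0.502 0.023 0.068]
top stack 0.58 [0.628 0.027 0.033]
top shaker 0.61 [0.624 0.014 0.006]
top jar 0.84 [ 0.386 -0.092  0.   ]
top petri 0.88 [ 0.439  0.044 -0.002]
top amber 0.65 [0.49  0.217 0.003]
top brush 0.8 [ 0.699 -0.172 -0.001]
top beaker 0.68 [0.702 0.31  0.004]
{'time_s': 1.2, 'joint_positions': array([ 1.13896664e+00,  5.26696526e-02,  1.61291475e+00, -4.69226094e-05,
        1.47599510e+00, -1.18976591e-01]), 'joint_velocities': array([-0.00033198,  0.00166399, -0.00069522, -0.00044921, -0.000149  ,
       -0.00147678]), 'effort': array([-6.12291205e-04, -3.93675005e+01, -3.70468175e+01, -1.65189440e-04,
        6.20240044e-04,  3.19574426e-06]), 'position': array([0.19234667, 0.59463971, 0.23131359]), 'tool_rot': array([ 2.42640832e-05,  1.55787194e-01,  9.87790641e-01, -2.30375992e-08]), 'contact_force': array([ 0.66620111, -1.42781525, -0.39324483]), 'ft_torque': array([ 0.03746026,  0.0179666 , -0.03011022]), 'gripper_force': 0.0, 'gripper_width': 0.9999590220271655}
```

View pics/scene0.png

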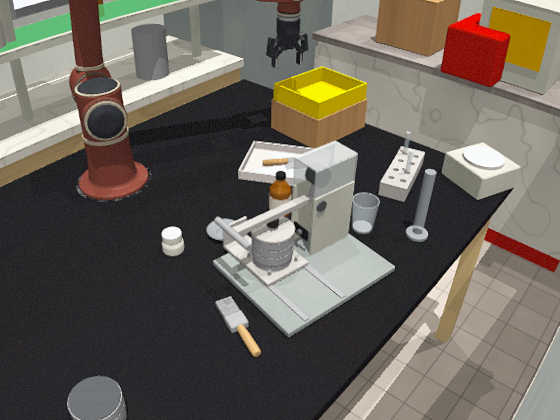

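View pics/top0.png

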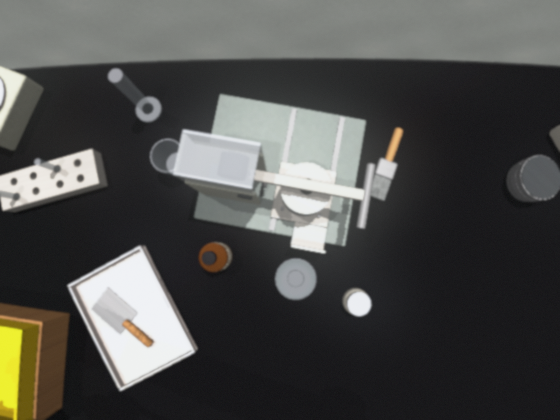

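The scene picture shows the shaker with its arm level over the sieves: T-bar near (237,240), plate facing the robot. The top picture shows the T-bar at (367,195) and the plate at (308,240), with open bench on the robot's side of the bar. The network points agree with the stated heights to about 5 mm, and the yaw comes out near 1.40. I'll reach under the near end of the bar with the tool tilted forward.

send_rows([
  [[0,0,-2,0,0,-0.14,0],[-2.5,-4.1,-0.4,0,0,0,0],[-2.5,-4.1,-0.4,0,0,0,0],[-2.5,-4.1,-0.4,0,0,0,0],[-2.5,-4.1,-0.4,0,0,0,0]],
])

```text
time_s: 1.7
position: [0.2629, 0.4143, 0.2675]
tool_rot: [0.0, 0.086, 0.996, 0.0]
contact_force: [1.0, -0.8, 0.3]
gripper_width: 0.142
gripper_force: 0.0
```

send_rows([
  [[-2.5,-4.1,-0.4,0,0,0,0],[-2.5,-4.1,-0.4,0,0,0,0],[-2.5,-4.1,-0.4,0,0,0,0],[-2.5,-4.1,-0.4,0,0,0,0],[-2.5,-4.1,-0.4,0,0,0,0]],
])

```text
time_s: 2.2
position: [0.3507, 0.1907, 0.2878]
tool_rot: [0.001, 0.086, 0.996, 0.0]
contact_force: [1.6, 0.1, -0.0]
gripper_width: -0.002
gripper_force: 0.0
```

send_rows([
  [[-2.5,-4.1,-0.4,0,0,0,0],[-2.5,-4.1,-0.4,0,0,0,0],[-2.5,-4.1,-0.4,0,0,0,0],[-2.5,-4.1,-0.4,0,0,0,0],[-2.5,-4.1,-0.4,0,0,0,0]],
])

```text
time_s: 2.7
position: [0.4387, -0.0331, 0.3079]
tool_rot: [0.001, 0.087, 0.996, 0.0]
contact_force: [1.1, 0.3, -0.9]
gripper_width: 0.001
gripper_force: 0.0
```

send_rows([
  [[-3,-2.9,0,0,0,0,0],[-3,-2.9,0,0,0,0,0],[-3,-2.9,0,0,0,0,0],[-3,-2.9,0,0,0,0,0],[0,0,0,0,-0.14,0,0]],
])

```text
time_s: 3.2
position: [0.5406, -0.1704, 0.2979]
tool_rot: [0.064, 0.088, 0.994, -0.004]
contact_force: [-1.7, 0.3, -1.6]
gripper_width: 0.001
gripper_force: 0.0
```

send_rows([
  [[0,0,0,0,-0.14,0,0],[0,0,0,0,-0.14,0,0],[0,0,0,0,-0.14,0,0],[0,0,0,0,-0.14,0,0],[0,0,0,0,-0.14,0,0]],
])

```text
time_s: 3.7
position: [0.5366, -0.166, 0.3085]
tool_rot: [0.409, 0.079, 0.908, -0.036]
contact_force: [0.2, 0.1, -0.5]
gripper_width: 0.002
gripper_force: 0.0
```

```bash
python3 - <<'E'
from h import *
s=state();print(s["time_s"],s["position"].round(4),s["joint_positions"].round(3)); print(q(s["tool_rot"]).as_matrix().round(3))
E
```

```text
3.7 [ 0.5366 -0.166   0.3085] [-0.585 -0.672  2.214  0.413  0.839 -2.138]
[[-0.652  0.172  0.738]
 [ 0.113  0.985 -0.13 ]
 [-0.749 -0.001 -0.662]]
```

send_rows([
  [[2.9,0,3,0,0,0,0],[2.9,0,3,0,0,0,0],[2.9,0,3,0,0,0,0],[2.9,0,3,0,0,0,0],[2.9,0,3,0,0,0,0]],
])

```text
time_s: 4.2
position: [0.5513, -0.1686, 0.0984]
tool_rot: [0.407, 0.079, 0.909, -0.036]
contact_force: [0.3, 0.3, 0.9]
gripper_width: -0.0
gripper_force: 0.0
```

send_rows([
  [[0,0,0,0,0,0,0],[0,0,0,0,0,0,0]],
])

```text
time_s: 4.4
position: [0.5512, -0.1683, 0.0991]
tool_rot: [0.406, 0.079, 0.91, -0.035]
contact_force: [0.3, -0.2, 0.9]
gripper_width: -0.003
gripper_force: 0.0
```

```bash
python3 - <<'E'
from h import *
s=state();print(s["time_s"],s["position"].round(4),s["joint_positions"].round(3)); print(q(s["tool_rot"]).as_matrix().round(3))
for c in("scene","top"):
    p,d=read_camera(c); 
    if c=="scene": cv2.imwrite("pics/s1.png",cv2.resize(p[170:340,150:380,::-1],None,fx=3,fy=3))
    for t in("tapper_bar","push_plate"):
        r=pinpoint(c,t)
        if r: print(c,t,round(r[0]["p"],2),world(c,r[0]["at"]).round(3))
E
```

```text
4.4 [ 0.5512 -0.1683  0.0991] [-0.567 -0.34   2.366  0.764  0.426 -2.559]
[[-0.658  0.172  0.733]
 [ 0.116  0.985 -0.127]
 [-0.744  0.001 -0.668]]
scene tapper_bar 0.83 [ 0.603 -0.087  0.165]
scene push_plate 0.63 [0.499 0.017 0.069]
top tapper_bar 0.95 [ 0.604 -0.082  0.163]
top push_plate 0.66 [0.503 0.022 0.068]
```

View pics/s1.png

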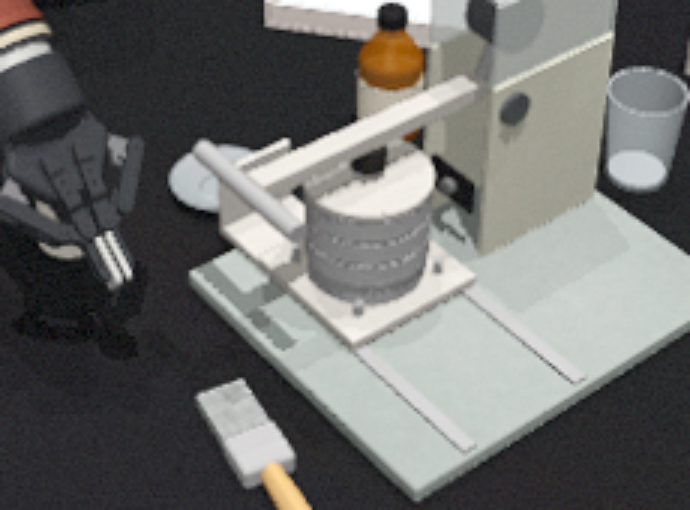

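send_rows([
  [[0,2.35,-0.2,0,0,0,0],[0,2.35,-0.2,0,0,0,0],[0,2.35,-0.2,0,0,0,0],[0,2.35,-0.2,0,0,0,0],[0,0,0,0,0,0,0]],
])

```text
time_s: 5.2
position: [0.5623, -0.0727, 0.1061]
tool_rot: [0.407, 0.077, 0.909, -0.035]
contact_force: [0.2, 0.5, 0.7]
gripper_width: -0.003
gripper_force: 0.0
```

```bash
python3 - <<'E'
from h import *
s=state();print(s["time_s"],s["position"].round(4),s["joint_positions"].round(3),s["contact_force"]); print(q(s["tool_rot"]).as_matrix().round(3))
p,d=read_camera("scene")
cv2.imwrite("pics/s2.png",cv2.resize(p[170:300,170:370,::-1],None,fx=4,fy=4))
E
```

```text
5.2 [ 0.5623 -0.0727  0.1061] [-0.313 -0.397  2.394  0.341  0.326 -1.992] [0.20649826 0.53086637 0.73066456]
[[-0.656  0.168  0.736]
 [ 0.111  0.986 -0.126]
 [-0.746 -0.001 -0.666]]
```

View pics/s2.png

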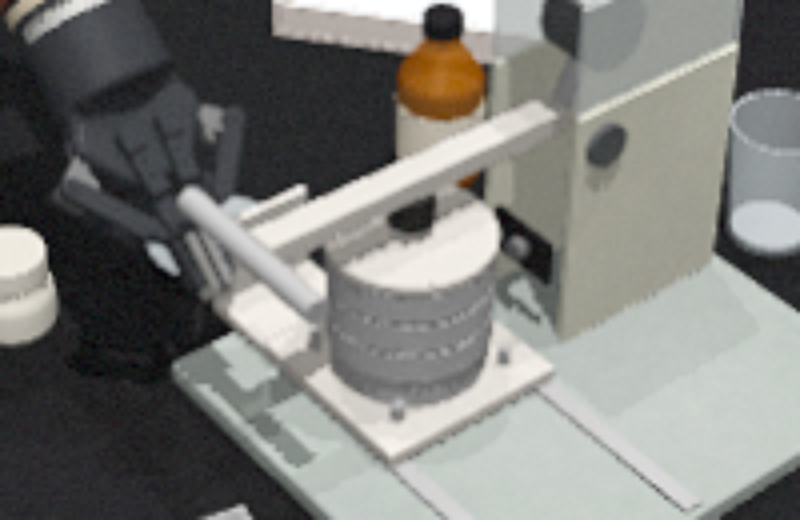

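send_rows([
  [[-0.75,0,-0.67,0,0,0,0],[-0.6,0,-0.53,0,0,0,0],[-0.6,0,-0.53,0,0,0,0],[-0.6,0.05,-0.53,0,0,0,0],[-0.75,0.1,-0.67,0,0,0,0]],
])

```text
time_s: 5.75
position: [0.5615, -0.0738, 0.1485]
tool_rot: [0.405, 0.079, 0.91, -0.035]
contact_force: [-1.2, -1.7, -1.6]
gripper_width: 0.001
gripper_force: 1.0
```

```bash
cat > b.py <<'E'
from h import *
s=state();print(s["time_s"],s["position"].round(4),s["joint_positions"].round(3),s["contact_force"].round(1))
for c in("scene","top"):
    read_camera(c)
    r=pinpoint(c,"tapper_bar")
    if r: print(c,round(r[0]["p"],2),world(c,r[0]["at"]).round(3))
E
python3 b.py
```

```text
5.75 [ 0.5615 -0.0738  0.1485] [-0.314 -0.487  2.372  0.249  0.435 -1.892] [-1.2 -1.7 -1.6]
scene 0.75 [ 0.602 -0.084  0.192]
top 0.94 [ 0.604 -0.081  0.189]
```

send_rows([
  [[-0.75,0.14,-0.67,0,0,0,0],[-0.75,0.19,-0.67,0,0,0,0],[-0.75,0.23,-0.67,0,0,0,0],[-0.75,0.28,-0.67,0,0,0,0],[-0.75,0.34,-0.67,0,0,0,0]],
])

```text
time_s: 6.45
position: [0.5645, -0.0615, 0.2005]
tool_rot: [0.407, 0.079, 0.909, -0.035]
contact_force: [-1.9, -1.2, -0.8]
gripper_width: 0.0
gripper_force: 1.2
```

```bash
python3 b.py
```

```text
6.45 [ 0.5645 -0.0615  0.2005] [-0.279 -0.563  2.328  0.153  0.543 -1.773] [-1.9 -1.2 -0.8]
scene 0.72 [ 0.605 -0.074  0.243]
top 0.85 [ 0.603 -0.07   0.24 ]
```

send_rows([
  [[-0.75,0.39,-0.67,0,0,0,0],[-0.75,0.45,-0.67,0,0,0,0],[-0.75,0.51,-0.67,0,0,0,0],[-0.75,0.58,-0.67,0,0,0,0],[-0.75,0.65,-0.67,0,0,0,0]],
])

```text
time_s: 7.15
position: [0.5691, -0.0359, 0.251]
tool_rot: [0.407, 0.079, 0.909, -0.035]
contact_force: [0.0, 0.0, -0.4]
gripper_width: 0.001
gripper_force: 0.4
```

send_rows([
  [[-0.75,0.73,-0.67,0,0,0,0],[-0.6,0.65,-0.54,0,0,0,0],[-0.55,0.6,-0.5,0,0,0,0],[-0.5,0.6,-0.45,0,0,0,0],[-0.4,0.5,-0.35,0,0,0,0]],
])

```text
time_s: 7.65
position: [0.5743, -0.0054, 0.2879]
tool_rot: [0.407, 0.079, 0.91, -0.035]
contact_force: [0.4, 0.4, -0.3]
gripper_width: -0.001
gripper_force: 0.0
```

```bash
python3 b.py
```

```text
7.65 [ 0.5743 -0.0054  0.2879] [-0.12  -0.609  2.209 -0.061  0.702 -1.489] [ 0.4  0.4 -0.3]
scene 0.81 [ 0.619 -0.018  0.33 ]
top 0.89 [ 0.619 -0.004  0.335]
```

send_rows([
  [[0,0,0,0,0,0,0],[0,0,0,0,0,0,0],[0,0,0,0,0,0,0],[0,0,0,0,0,0,0],[0,0,0,0,0,0,0]],
])

```text
time_s: 8.35
position: [0.574, -0.0062, 0.2867]
tool_rot: [0.406, 0.079, 0.91, -0.035]
contact_force: [0.1, 0.2, 0.3]
gripper_width: -0.001
gripper_force: 0.0
```

```bash
python3 b.py
```

```text
8.35 [ 0.574  -0.0062  0.2867] [-0.122 -0.609  2.211 -0.059  0.702 -1.491] [0.1 0.2 0.3]
scene 0.69 [0.643 0.114 0.387]
top 0.9 [0.643 0.117 0.382]
```

send_rows([
  [[2.1,0,-2.4,0,0.14,0,0],[2.4,0,-2.1,0,0.14,0,0],[2.7,0,-1.7,0,0.14,0,0],[2.9,0,-1.3,0,0.14,0,0],[0,0,0,0,0,0,0]],
])

```text
time_s: 9.05
position: [0.4493, 0.0158, 0.2902]
tool_rot: [0.141, 0.085, 0.986, -0.012]
contact_force: [0.7, 0.7, -0.9]
gripper_width: 0.001
gripper_force: 0.0
```

```bash
python3 - <<'E'
from h import *
s=state();print(s["time_s"],s["position"].round(4),s["joint_positions"].round(3),s["contact_force"].round(1)); M=q(s["tool_rot"]).as_matrix();print(M.round(3))
P=[]
for c in("scene","top"):
    p,d=read_camera(c)
    for t in("push_plate","tapper_bar","carriage_seat","petri"):
        r=pinpoint(c,t)
        if r: print(c,t,round(r[0]["p"],2),world(c,r[0]["at"]).round(3))
t=np.array([.4505,.024,.058]); print("to pre",(M.T@(t-s["position"])*100).round(2), "fwd 1cm",(M.T@np.array([.985,-.174,0])).round(3))
E
```

```text
9.05 [0.4493 0.0158 0.2902] [-0.122 -0.629  2.083 -0.014  1.404 -1.519] [ 0.7  0.7 -0.9]
[[-0.946  0.172  0.275]
 [ 0.165  0.985 -0.048]
 [-0.279  0.    -0.96 ]]
scene push_plate 0.97 [0.501 0.016 0.07 ]
scene tapper_bar 0.71 [0.643 0.116 0.386]
scene carriage_seat 0.87 [0.62  0.02  0.035]
scene petri 0.6 [0.436 0.039 0.002]
top push_plate 0.83 [0.503 0.022 0.066]
top tapper_bar 0.64 [0.644 0.118 0.384]
top petri 0.57 [0.442 0.044 0.001]
to pre [ 6.51  0.83 22.29] fwd 1cm [-0.96  -0.002  0.279]
```

send_rows([
  [[1.3,0.15,4.45,0,0,0,0],[1.3,0.15,4.45,0,0,0,0],[1.3,0.15,4.45,0,0,0,0],[1.3,0.15,4.45,0,0,0,0],[1.3,0.15,4.45,0,0,0,0]],
])

```text
time_s: 10.05
position: [0.4488, 0.0235, 0.0548]
tool_rot: [0.14, 0.085, 0.986, -0.012]
contact_force: [0.5, -0.3, 0.3]
gripper_width: 0.0
gripper_force: 0.0
```

send_rows([
  [[0,0,0,0,0,0,0],[-0.96,0,0.28,0,0,0,0],[-0.96,0,0.28,0,0,0,0]],
])

```text
time_s: 10.35
position: [0.4702, 0.0198, 0.0583]
tool_rot: [0.141, 0.085, 0.986, -0.012]
contact_force: [1.0, 0.5, -0.4]
gripper_width: 0.005
gripper_force: 0.0
```

send_rows([
  [[-0.67,0,0.19,0,0,0,0],[-0.48,0,0.14,0,0,0,0],[-0.38,0,0.11,0,0,0,0],[-0.48,0,0.14,0,0,0,0],[-0.58,0,0.17,0,0,0,0]],
])

```text
time_s: 10.85
position: [0.4949, 0.0154, 0.056]
tool_rot: [0.138, 0.085, 0.987, -0.012]
contact_force: [-2.5, -0.8, 1.6]
gripper_width: 0.004
gripper_force: 1.1
```

send_rows([
  [[-0.67,0,0.19,0,0,0,0],[-0.67,0,0.19,0,0,0,0],[-0.67,0,0.19,0,0,0,0],[-0.67,0,0.19,0,0,0,0],[-0.67,0,0.19,0,0,0,0]],
])

```text
time_s: 11.35
position: [0.5297, 0.0092, 0.0558]
tool_rot: [0.139, 0.085, 0.987, -0.012]
contact_force: [-3.2, -1.0, 0.4]
gripper_width: 0.001
gripper_force: 1.3
```

```bash
python3 - <<'E'
from h import *
s=state();print(s["time_s"],s["position"].round(4),s["contact_force"].round(1))
for c in("scene","top"):
    p,d=read_camera(c)
    if c=="scene": cv2.imwrite("pics/s3.png",cv2.resize(p[120:320,170:400,::-1],None,fx=3,fy=3))
    for t in("push_plate","carriage_seat","stack","tapper_bar"):
        r=pinpoint(c,t)
        if r: print(c,t,round(r[0]["p"],2),world(c,r[0]["at"]).round(3))
E
```

```text
11.35 [0.5297 0.0092 0.0558] [-3.2 -1.   0.4]
scene push_plate 0.9 [0.537 0.007 0.071]
scene carriage_seat 0.15 [ 0.39  -0.09   0.002]
scene stack 0.64 [0.662 0.019 0.033]
scene tapper_bar 0.66 [0.642 0.116 0.388]
top push_plate 0.66 [0.541 0.015 0.065]
top carriage_seat 0.53 [ 0.387 -0.091  0.001]
top stack 0.61 [0.663 0.018 0.033]
top tapper_bar 0.59 [0.64  0.117 0.384]
```

View pics/s3.png

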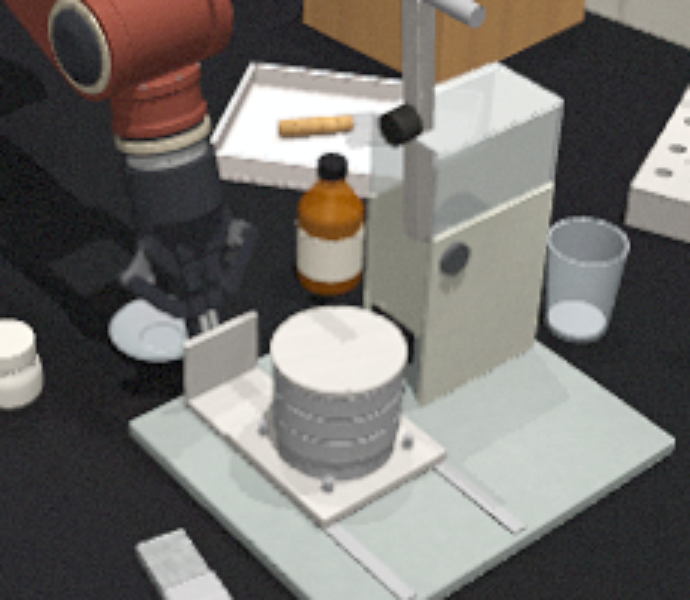

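The arm stays raised. The carriage is about 40 mm out, and the stack is seated upright at (340,390) in the crop.

send_rows([
  [[-0.67,0,0.19,0,0,0,0],[-0.67,0,0.19,0,0,0,0],[-0.67,0,0.19,0,0,0,0],[-0.67,0,0.19,0,0,0,0],[-0.67,0,0.19,0,0,0,0]],
])

```text
time_s: 12.35
position: [0.5639, 0.0031, 0.0558]
tool_rot: [0.138, 0.085, 0.987, -0.012]
contact_force: [-2.4, -1.7, -0.7]
gripper_width: -0.004
gripper_force: 1.3
```

send_rows([
  [[-0.67,0,0.19,0,0,0,0],[-0.58,0,0.17,0,0,0,0],[-0.38,0,0.11,0,0,0,0],[-0.29,0,0.08,0,0,0,0],[-0.2,0,0.06,0,0,0,0]],
])

```text
time_s: 12.85
position: [0.5857, -0.0004, 0.0563]
tool_rot: [0.139, 0.085, 0.987, -0.012]
contact_force: [-2.2, -0.5, -0.7]
gripper_width: 0.002
gripper_force: 1.1
```

send_rows([
  [[-0.2,0,0.06,0,0,0,0],[-0.2,0,0.06,0,0,0,0],[-0.2,0,0.06,0,0,0,0]],
])

```text
time_s: 13.15
position: [0.5916, -0.0015, 0.0562]
tool_rot: [0.139, 0.085, 0.987, -0.012]
contact_force: [-6.6, -0.5, 0.8]
gripper_width: -0.001
gripper_force: 3.6
```

send_rows([
  [[-0.1,0,0.03,0,0,0,0],[-0.1,0,0.03,0,0,0,0]],
])

```text
time_s: 13.35
position: [0.5918, -0.0016, 0.056]
tool_rot: [0.136, 0.085, 0.987, -0.012]
contact_force: [-16.7, -0.1, 12.2]
gripper_width: 0.002
gripper_force: 8.5
```

send_rows([
  [[0.3,0,-0.1,0,0,0,0],[1.5,0,-0.45,0,0,0,0],[2.9,0,-0.85,0,0,0,0],[2.9,0,-0.85,0,0,0,0],[0,0,-4,0,0,0,0]],
])

```text
time_s: 13.85
position: [0.4981, 0.0149, 0.0885]
tool_rot: [0.133, 0.085, 0.987, -0.012]
contact_force: [0.3, -0.0, -0.3]
gripper_width: 0.0
gripper_force: 0.0
```

send_rows([
  [[0,0,-4,0,0,0,0],[0,0,-4,0,0,0,0],[0,0,-4,0,0,0,0],[0,0,0,0,0,0,0],[0,0,0,0,0,0,0]],
])

```text
time_s: 14.35
position: [0.4734, 0.0195, 0.2132]
tool_rot: [0.142, 0.085, 0.986, -0.012]
contact_force: [-0.8, -0.3, -1.9]
gripper_width: -0.0
gripper_force: 0.0
```

```bash
python3 - <<'E'
from h import *
s=state();print(s["time_s"],s["position"].round(4),s["contact_force"].round(1))
for c in("scene","top"):
    p,d=read_camera(c)
    if c=="scene": cv2.imwrite("pics/s4.png",cv2.resize(p[100:370,130:420,::-1],None,fx=2.2,fy=2.2))
    for t in("push_plate","carriage_seat","stack","tapper_bar","jar","petri","amber"):
        r=pinpoint(c,t)
        if r: print(c,t,round(r[0]["p"],2),world(c,r[0]["at"]).round(3))
E
```

```text
14.35 [0.4734 0.0195 0.2132] [-0.8 -0.3 -1.9]
scene push_plate 0.58 [ 0.599 -0.002  0.07 ]
scene carriage_seat 0.9 [0.72  0.    0.035]
scene stack 0.86 [0.723 0.001 0.033]
scene tapper_bar 0.94 [0.641 0.117 0.389]
scene petri 0.79 [0.434 0.038 0.003]
scene amber 0.59 [0.491 0.211 0.   ]
top push_plate 0.61 [ 0.601 -0.     0.065]
top carriage_seat 0.56 [0.703 0.31  0.006]
top stack 0.72 [0.725 0.005 0.033]
top tapper_bar 0.68 [0.643 0.117 0.384]
top jar 0.82 [ 0.389 -0.092 -0.   ]
top petri 0.85 [0.438 0.044 0.002]
top amber 0.89 [0.49  0.218 0.003]
```

View pics/s4.png

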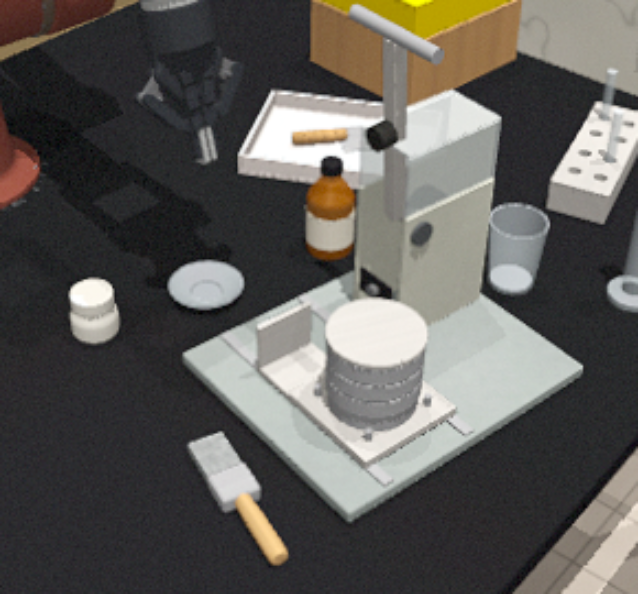

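The tapper arm stands raised at (395,120). The carriage is out at its stop with the stack seated at (375,365), the other items haven't moved, and the gripper is clear at (205,120).

```bash
python3 -c "
from station import *
print(hand_in())"
```

```text
the job is handed in; nothing more can be done
None
```

The job is handed in: the tapper arm was raised past balance and stayed up by itself, then the carriage was pushed 100 mm to its stop by the plate; the stack stayed seated, the other items were left in place and the robot finished clear.

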